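# Refit the push knob on the bag sealer's control unit

### The arm

A 6-joint arm with a two-finger parallel gripper is mounted at the origin on a cart in front of the work surface, level with it; the furniture and walls round the work are solid. World frame = base frame: x ahead of the robot, y to its left, z up, the work surface at z = 0. Lengths are in mm, angles in rad, forces in N, time in s.
With the tool pointing down it reaches from about 275 to 725 mm from the base axis. Payload 5.6 kg.
Tool frame: the origin (TCP) lies on the centre line of the jaws, within the pads' length; the fingertips stand arm.tip_reach ahead of it and the grasp point (between the pads) lies 2 mm behind it (arm.tip_reach is the distance from the TCP to the fingertips, in mm); z points along the fingers, y is the line along which they close (so a half turn about z gives the same grasp; the last joint's range is limited). The gripper opens to 85 mm and grips with 20 to 120 N. Pads are 22 mm wide; open, the fingers measure 114 mm over their backs; the gripper's body (76 mm by 85 mm) begins 54 mm behind the grasp point. The pads swing forward as they close: fully open they stand 13 mm farther back than shut.
Start: joints at [1.509, 0.255, 0.108, 0, -1.424, -0.285], TCP at [186.912, 517.259, 248.283] pointing down, gripper open.
Joint ranges: [-2.95, 2.95], [-1.21, 1.97], [-1.09, 1.5], [-2.87, 1.71], [-2.94, -0.07], [-3.05, 3.05]. Speed limits (rad/s): [2.57, 2.57, 3.14, 3.14, 3.14, 3.14].

### API

Orientations are given as a 3x3 rotation matrix whose columns are the frame's x, y, z axes.
In Python, from rig import arm gives the robot as it stands.
- The arm moves only by the tool carry_out, never from a script. Its argument "steps" is one flat list of numbers, 7 for each row, row after row: the shift along the world's x, y, z in cm, then the turn, a rotation vector about the world's x, y, z in degrees, then the closure in counts, from 0 (fully open) to 255 (shut). In form: [x, y, z, ax, ay, az, hand, x, y, z, ax, ay, az, hand, ...]. A call has 1 to 12 rows; each row shifts and turns the commanded pose from where the row before left it; what a row does not reach is not made up. A row lasts 1/10 s, in which the tool goes at most 50 mm and 8.59 degrees, less where a joint would pass 70% of its speed; a pose out of reach is approached as far as the arm can. A call with a gripper value outside its range is refused whole. The fingers move at their own pace and stop on an object; the grip force is fixed at half the most. Time passes only in rows, so rows that do not move let the fingers close. It gives the time, the measured TCP pose, the force, the opening and the grip force at its end, in the units of the state.
- arm.get_obs(): the state, without advancing time (a new reading comes with each control period).
- arm.capture(name): name is "side" or "top" or "wrist"; returns the picture (384x512x3 uint8, blue, green, red); there is no depth.
- arm.camera_params(name): a dict with "fx", "fy", "cx", "cy" (pixels), "rvec" (rotation vector, rad) and "tvec" (3), from world to camera coordinates, as OpenCV has them. Camera axes: x right, y down, z forward; pixel columns grow to the right and rows downward; lengths in mm; the calibration is good to about 2 mm. The wrist camera is an equidistant fisheye: a pixel r from the principal point sees the ray r / f radians off the axis. A picture is of the moment at which its call begins: read the wrist's pose just before it. camera_params takes no time and is no camera call; for the wrist camera it gives the pose at the moment of the call.
- arm.sign_off(): hands the job in; it is judged then, once.
The state is a dict: "clock": time; "joint_pos": joint angles; "joint_velocities": joint speeds; "joint_efforts": joint torques, N m; "tool_pos": TCP position; "orientation": TCP orientation; "contact_force": force on the tool from outside, world axes, zero at the start; "moment": the same for the moment, N m; "gripper_width": finger opening in mm; "grasp_force": force on a finger pad.
Only numpy, scipy, OpenCV 4.12 (cv2) and the standard library are available. Lean on these libraries where they do the work, as an engineer would, in place of code of your own. Each camera call takes 0.05 s, during which the arm holds its last target. There are 200 camera calls.

### The job

The bag sealer's control unit has lost the knob of its push control. First turn the dial on the unit fully anticlockwise to its off stop; then pick up the loose knob, turn it so that its D-shaped bore matches the bare D-shaft (nose the way the flat of the shaft faces), push it all the way onto the shaft and keep pressing so that the shaft stays pushed down against its spring, close to the end of its travel. Finish while still holding the knob pressed down, with the dial still off and the jar and the stapler left where they are.

Things in the scene. Friction and masses are not known exactly. Their poses are not given: they have to be found in the camera images.
- unit: Fixed control unit: grey metal box with an aluminium top, 100 (x) x 200 (y) x 50 mm high, its origin at the centre of its underside on the bench, its yaw varying. On its top are two controls: the dial at its +y end (x 0, y +55 mm) and the bare spring-loaded D-shaft at its -y end (x 0, y -55 mm).
- dial (a joint): Angle of the dial, 0 at the off stop (fully anticlockwise seen from above), growing clockwise to 4.7 rad. It starts 0.6 to 1.2 rad from off. It turns stiffly (0.05 N m) and stays where it is left.
- dial_grip (a point): On the axis of the dial, 37 mm above the unit's top, where to grip it. The dial is a black disc of 44 mm diameter carrying an upright bar 42 mm long, 14 mm wide; the bar's sides run from 14 mm to 44 mm above the unit's top. x axis: along the bar (the white line is at its -x end); z up. It turns with the dial; at the off stop the point's yaw equals the unit's yaw.
- shaft_base (a point): On the axis of the bare D-shaft, at the top of its steel collar (24 mm diameter, 10 mm above the unit's top when not pressed). Above it the shaft rises 14 mm: a 14 mm round with one flat 2 mm from the axis, tip chamfered 0.5 to 1 mm. x axis: the way the flat faces; z up. Collar and shaft sink together when pressed.
- shaft (a joint): Angle of the D-shaft about its axis: the yaw of shaft_base less the unit's yaw, anticlockwise positive. It starts within 0.8 rad of 0, turns only very stiffly (0.5 N m) and has stops at +-1.2 rad.
- plunger (a joint): How far collar and shaft are pushed down, 0 (up) to 0.008 m (end stop). The spring takes about 4 N to start and 10 N at the stop, and returns it when let go.
- knob_grip (a point): Grip centre of the loose knob's bar, 27 mm above its underside, on the axis of its bore. The bar is 24 mm wide (along y) and 48 mm long (x -22 to +26 mm); its parallel sides (x -22 to +14 mm) run from 5 to 38 mm above the underside; its +x end tapers to a nose with a white line on top. x axis: towards the nose; z up.
- knob_base (a point): Centre of the knob's underside; axes as knob_grip. The bore opens here: D-shaped, 15.6 mm round with a flat 2.6 mm from the axis on the nose side, 16 mm deep, mouth chamfered 0.5 mm on the flat and 1 mm round it. Meets shaft_base when fully on: nose the way the shaft's flat faces, underside resting on the collar. It slips on freely when the flats are parallel to within about 5 degrees; more than about 10 degrees out it binds and sits crooked or high.
- knob_nose (a point): Point of the knob at the tip of its nose, at underside height: 26 mm along +x from knob_base.
- knob: The loose knob: black, 38 mm high, about 60 g, standing on the bench bore down; a round skirt of 48 mm diameter, 5 mm high, carries the upright bar. Origin at the centre of its underside, axes as knob_grip.
- jar: Small jar with a pink lid, 53 mm diameter, 46 mm high, bystander; origin at the centre of its underside.
- stapler: Stapler 28 x 122 x 36 mm, bystander; origin at the centre of its underside, long side along its y.
Mind the look-alikes: they are no part of the job. Of the things that look like the knob, take the one that is farthest from the robot's base at the start.

How it is judged (in metres and radians):
On the way, in this order (a step that is already met when the one before it is completed fails the run):
1. the dial is turned to its off stop (value of joint dial below 0.1 rad), for 0.2 s.
2. the knob is fully on the shaft, nose the way the flat faces (z of knob_base in the frame of shaft_base between -0.003 and 0.003 m and horizontal distance between knob_base and shaft_base below 0.003 m and x of knob_nose in the frame of shaft_base above 0.021 m and y of knob_nose in the frame of shaft_base between -0.008 and 0.008 m and value of joint dial below 0.1 rad), for 0.1 s.
At the end, for the whole second after the job is handed in: The dial is within 0.1 rad of off; the knob is on the shaft, underside within 3 mm of the collar, axis within 3 mm of the shaft's, nose within about 18 degrees of the way the flat faces; the shaft is pushed down over 5 of its 8 mm, the fingers still on the knob with over 1 N (all of step 2 and value of joint plunger above 0.005 m and contact force between the fingers and knob above 1 N); the arm keeps its last pose, push and grip.
It fails at once if the jar is shifted by more than 3 cm (distance of jar from where it was at the start of the episode above 0.03 m).
It fails at once if the stapler is shifted by more than 3 cm (distance of stapler from where it was at the start of the episode above 0.03 m).
It also fails if it takes over 48 s, if anything falls off the work surface, if the arm or the gripper's body presses on something with over 40 N, if the wrist force passes 120 N, or if a joint passes its speed limit or range.

## Working session

There is one attempt and no reset: what is moved stays moved. The work goes in short steps, Python scripts to look and compute and a tool call to move; the robot and the scene stay as the last step left them, time stands still between calls to the robot, and variables do not carry over. Pictures are saved under pics/ and viewed, at most 10 in all, crops included, and the job is handed in when it is done.

Besides the shell and the picture viewer there is one more tool, called after ">>>" as name(argument=value, ...) on one line, values as JSON. carry_out: Moves the arm, as the interface text tells. Its arguments: {"type":"object","properties":{"steps":{"type":"array","items":{"type":"number"}}},"required":["steps"]}

```bash
mkdir -p pics; cat > h.py <<'E'
import numpy as np, cv2
from rig import arm
def P(name): 
    p=arm.camera_params(name); R=cv2.Rodrigues(np.array(p['rvec'],float))[0]; return p,R,np.array(p['tvec'],float).ravel()
def ray(name,u,v,par=None):
    p,R,t=par or P(name)
    if name=='wrist':
        x=(u-p['cx'])/p['fx'];y=(v-p['cy'])/p['fy'];r=np.hypot(x,y);d=np.array([np.sin(r)*x/max(r,1e-9),np.sin(r)*y/max(r,1e-9),np.cos(r)])
    else: d=np.array([(u-p['cx'])/p['fx'],(v-p['cy'])/p['fy'],1])
    return -R.T@t,R.T@d
def atz(name,u,v,z,par=None):
    c,d=ray(name,u,v,par); return c+d*(z-c[2])/d[2]
def proj(name,X,par=None):
    p,R,t=par or P(name); c=R@np.array(X,float)+t
    if name=='wrist':
        th=np.arctan2(np.hypot(c[0],c[1]),c[2]);n=np.hypot(c[0],c[1]);return p['cx']+p['fx']*th*c[0]/n,p['cy']+p['fy']*th*c[1]/n
    return p['cx']+p['fx']*c[0]/c[2],p['cy']+p['fy']*c[1]/c[2]
E
python3 - <<'E'
from h import *
t=arm.capture('top');s=arm.capture('side')
cv2.imwrite('pics/t0.png',t);cv2.imwrite('pics/s0.png',s)
cv2.imwrite('pics/top.png',cv2.resize(t,(800,600),interpolation=cv2.INTER_CUBIC));cv2.imwrite('pics/side.png',cv2.resize(s,(800,600),interpolation=cv2.INTER_CUBIC))
for n in('top','side'):
    p,R,tt=P(n);print(n,p['fx'],-R.T@tt,R[2])
o=arm.get_obs();print(o,arm.tip_reach)
E
```

```text
top 496.71100283036833 [ 278.54624112 -185.16473931 1078.42026684] [ 0.19384862  0.01579323 -0.98090432]
side 440.44609290928827 [643.3714442 745.5902727 477.2620484] [-0.15328837 -0.90621444 -0.39405339]
{'clock': 0.1, 'joint_pos': array([ 1.50858076e+00,  2.55692269e-01,  1.07156370e-01, -4.32073086e-04,
       -1.42389108e+00, -2.84579280e-01]), 'joint_velocities': array([-8.18532424e-04, -5.91062241e-04,  1.24323296e-03, -7.52717927e-05,
       -2.14768554e-05,  9.88602810e-04]), 'joint_efforts': array([-2.30863479e-03, -3.87605023e+01,  2.38473827e+01,  5.37789166e+00,
       -3.82406870e-03,  1.01437813e-06]), 'tool_pos': array([186.75202344, 516.89575481, 247.49122765]), 'orientation': array([[ 9.40445322e-01, -3.39944580e-01, -5.27977521e-04],
       [-3.39944987e-01, -9.40443961e-01, -1.60090353e-03],
       [ 4.76852056e-05,  1.68504554e-03, -9.99998579e-01]]), 'contact_force': array([-1.17076925, -0.45247676, -0.59405992]), 'moment': array([ 0.03553134, -0.02206115, -0.04287839]), 'grasp_force': 0.0, 'gripper_width': 85.33228272993175} 17.0
```

View pics/top.png

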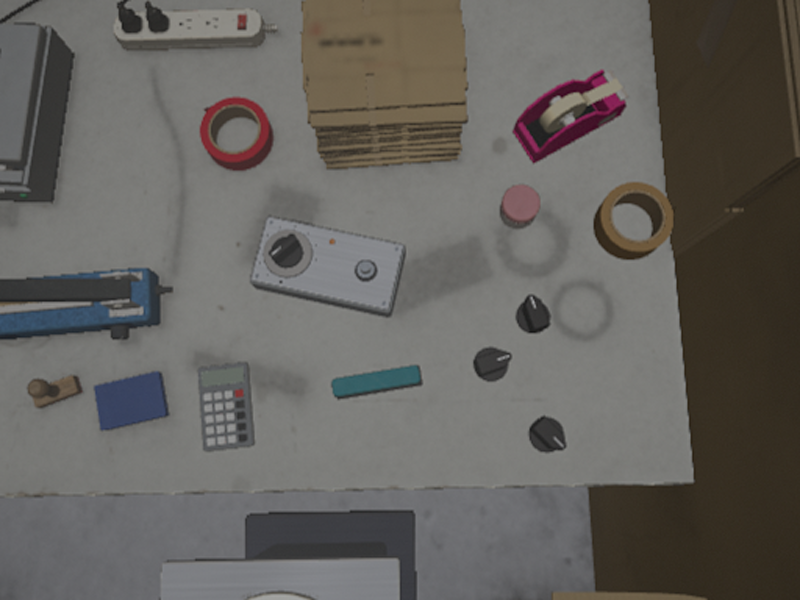

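View pics/side.png

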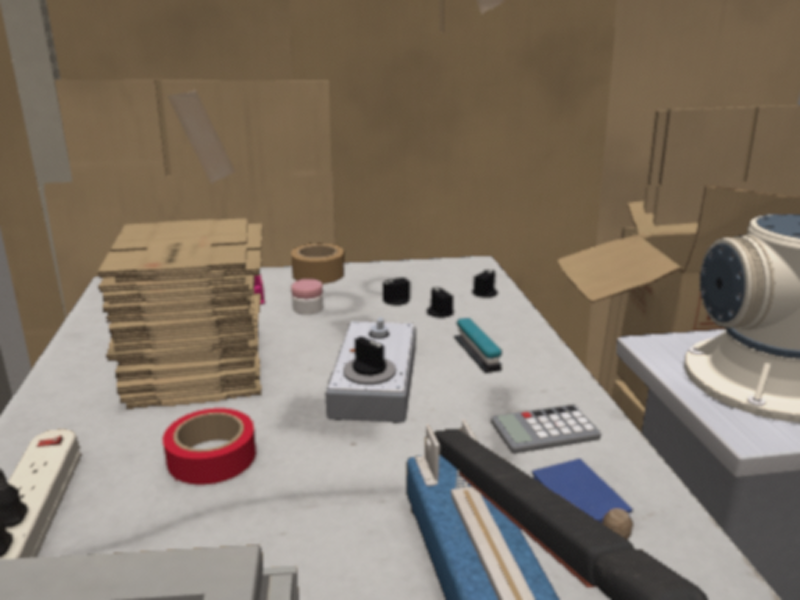

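The top view shows the unit at about (328,265) of the 800-wide picture, with the dial at (288,252) and the shaft at (366,270). The knob candidates are A (533,314), B (491,363) and C (547,434). The jar is at (520,205) and the stapler is the teal bar at (376,381).

```bash
python3 - <<'E'
from h import *
k=.64
for n,u,v,z in [('A',533,315,20),('B',491,364,20),('C',547,435,20),('jar',520,205,46),('stap',376,381,36),('dial',288,250,94),('shaft',366,269,74),('c1',269,217,50),('c2',405,243,50),('c3',389,314,50),('c4',251,282,50)]:
    X=atz('top',u*k,v*k,z);print(n,X.round(1),np.hypot(X[0],X[1]).round(1))
t=cv2.imread('pics/t0.png')
a=cv2.resize(t[180:300,290:390],(500,600),interpolation=cv2.INTER_CUBIC)
b=cv2.resize(t[130:210,155:265],(800,582),interpolation=cv2.INTER_CUBIC)
a=cv2.convertScaleAbs(a,alpha=1.8);b=cv2.convertScaleAbs(b,alpha=1.3)
cv2.imwrite('pics/ka.png',a);cv2.imwrite('pics/un.png',b)
E
```

```text
A [ 466.5 -353.2   20. ] 585.2
B [ 399.9 -292.5   20. ] 495.5
C [ 302.8 -363.2   20. ] 472.9
jar [ 617.1 -339.4   46. ] 704.3
stap [ 378.6 -135.7   36. ] 402.2
dial [547.6 -25.1  94. ] 548.2
shaft [ 524.3 -126.3   74. ] 539.3
c1 [607.6   8.8  50. ] 607.7
c2 [ 565.5 -178.8   50. ] 593.2
c3 [ 467.1 -155.2   50. ] 492.2
c4 [515.8  32.2  50. ] 516.8
```

View pics/ka.png

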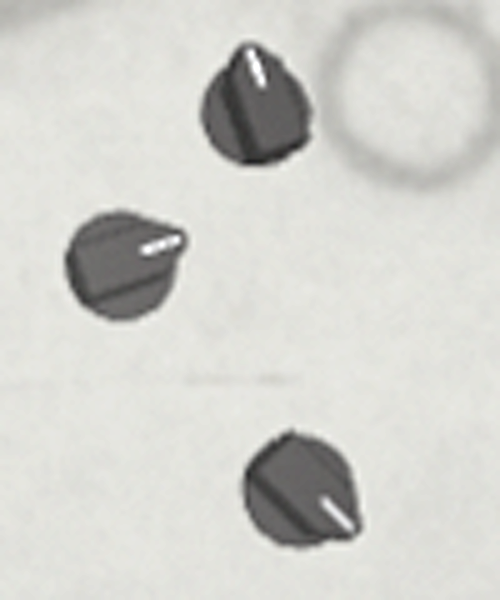

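View pics/un.png

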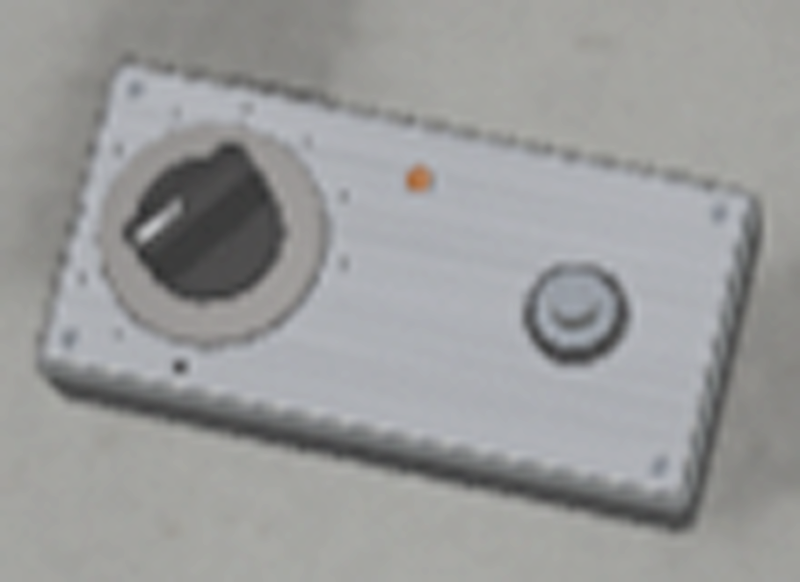

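Candidates are A (533,314), B (491,363) and C (547,434). A is 585 mm from the base, against 495 for B and 473 for C, so I take A; the crop confirms its nose and white line point up the image (+x). The dial's white line points left-down, and the off mark is at (180,367) in the crop. The flat of the shaft isn't clear from here, so I'll look with the wrist camera.

```bash
python3 - <<'E'
from h import *
f=lambda u,v,z:atz('top',155+u*110/800,130+v*80/582,z)
g=lambda u,v,z:atz('top',290+u/5,180+v/5,z)
a,b=f(138,237,94),f(182,203,94);d=a-b;print('dial',a,b,'bar +x yaw',np.degrees(np.arctan2(-d[1],-d[0])))
print('scale ring',f(215,235,50),'far end',f(240,145,94),f(270,170,94),f(120,228,94))
a,b=g(248,48,38),g(262,85,38);d=a-b;print('nose',a,'yaw',np.degrees(np.arctan2(d[1],d[0])),'skirt',g(257,110,4))
print('shaft top',f(576,292,74),'collar',f(576,312,60))
E
```

```text
dial [542.69725137  -3.88618467  94.        ] [552.31015064 -16.24786214  94.        ] bar +x yaw -52.13003813725151
scale ring [554.54376951 -18.54985859  50.        ] far end [568.9051867  -32.57936521  94.        ] [561.34419393 -41.14368595  94.        ] [545.44903402   1.24607072  94.        ]
nose [ 489.3862462  -348.51505698   38.        ] yaw 17.450651589718007 skirt [ 468.47689768 -356.32712566    4.        ]
shaft top [ 528.65697805 -126.26063218   74.        ] collar [ 526.17496814 -125.37089332   60.        ]
```

>>> carry_out(steps=[2.5,-4,0,0,0,-5,0,2.5,-4,0,0,0,-5,0,2.5,-4,0,0,0,-5,0,2.5,-4,0,0,0,-5,0,2.5,-4,0,0,0,-5,0,2.5,-4,0,0,0,-5,0,2.5,-4,0,0,0,-5,0,2.5,-4,0,0,0,-5,0,2.5,-4,0,0,0,0,0,2.5,-4,0,0,0,0,0,2.5,-4,0,0,0,0,0,2.5,-4,0,0,0,0,0])

```text
clock: 1.3
tool_pos: [487.4, 35.4, 248.1]
orientation: [[0.502, -0.865, -0.0], [-0.865, -0.502, 0.0], [-0.0, 0.0, -1.0]]
contact_force: [1.0, 1.2, 0.2]
gripper_width: 85.4
grasp_force: 0.0
```

>>> carry_out(steps=[2,-3.5,0,0,0,0,0,2,-3.5,0,0,0,4,0,1,-3.5,-2,0,0,4,0,0,0,0,0,0,0,0,0,0,0,0,0,0,0])

```text
clock: 1.8
tool_pos: [536.5, -68.5, 227.2]
orientation: [[0.616, -0.788, -0.002], [-0.788, -0.616, -0.0], [-0.001, 0.002, -1.0]]
contact_force: [-0.5, 0.1, -0.6]
gripper_width: 85.8
grasp_force: 0.0
```

```bash
python3 - <<'E'
from h import *
import json
p=arm.camera_params('wrist');w=arm.capture('wrist');cv2.imwrite('pics/w1.png',w)
json.dump({k:np.array(v).tolist() for k,v in p.items()},open('w1.json','w'))
cv2.imwrite('pics/w1b.png',cv2.resize(w,(800,600),interpolation=cv2.INTER_CUBIC))
for n,X in [('dial',(553.5,-19,94)),('shaft',(527.5,-126,74)),('unitc',(540,-73,50))]: print(n,np.array(proj('wrist',X))/.64)
E
```

```text
dial [327.36696835 334.34266536]
shaft [469.42722302 217.44362713]
unitc [399.54386604 262.82910194]
```

View pics/w1b.png

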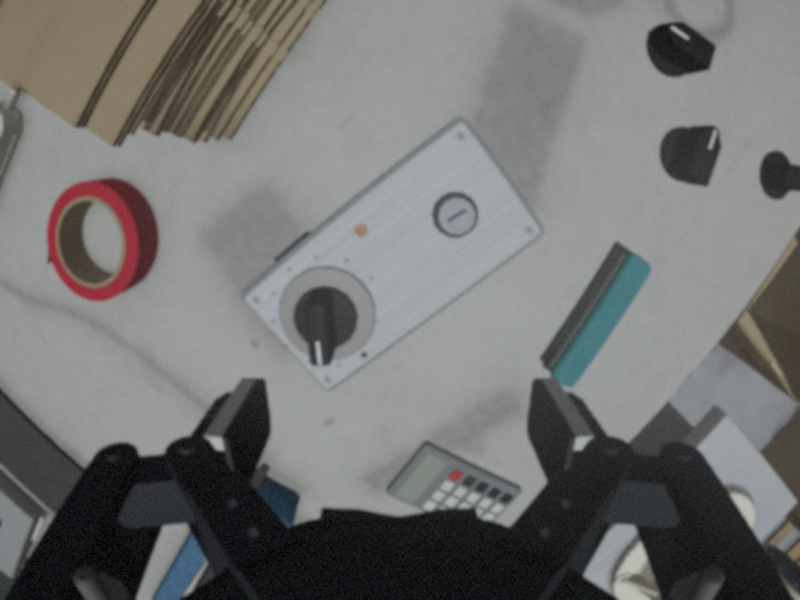

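The wrist view shows the dial at (325,317) with its white line at (318,350), and the shaft at (457,214). I'll enlarge the unit.

```bash
python3 - <<'E'
import cv2,numpy as np
w=cv2.imread('pics/w1.png')
a=cv2.resize(w[165:250,170:250],(400,425),interpolation=cv2.INTER_CUBIC)
b=cv2.resize(w[117:157,272:312],(400,400),interpolation=cv2.INTER_CUBIC)
o=np.zeros((425,800,3),np.uint8);o[:,:400]=a;o[:400,400:]=b
cv2.imwrite('pics/w1c.png',cv2.convertScaleAbs(o,alpha=1.3))
E
```

```text
(no output)
```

View pics/w1c.png

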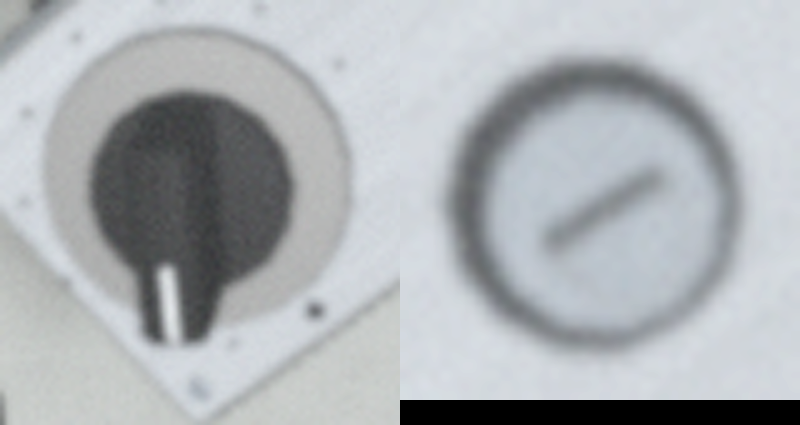

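```bash
python3 - <<'E'
from h import *
import json
p=json.load(open('w1.json'));par=(p,cv2.Rodrigues(np.array(p['rvec']))[0],np.array(p['tvec']).ravel())
A=lambda u,v,z:atz('wrist',170+(u+.5)/5-.5,165+(v+.5)/5-.5,z,par)
B=lambda u,v,z:atz('wrist',272+(u-400+.5)/10-.5,117+(v+.5)/10-.5,z,par)
C=lambda u,v,z:atz('wrist',u*.64,v*.64,z,par)
yaw=lambda d:np.degrees(np.arctan2(d[1],d[0]))
d1,d0=A(174,342,94),A(164,266,94);print('line',d1.round(1),d0.round(1),yaw(d0-d1),yaw(A(210,180,90)-A(217,290,90)))
print('disc',A(192,188,60).round(1),'ring',A(198,178,50).round(1))
for z in(60,74):
  a,b=B(547,245,z),B(663,175,z);print('flat',z,a.round(1),b.round(1),yaw(b-a)+90,np.linalg.norm(b-a))
print('collar',B(597,203,60).round(1),np.linalg.norm(B(450,205,60)-B(740,205,60)))
c=[C(*q,50) for q in((246,296),(461,118),(542,232),(329,387))]
print('corners',np.round(c,1).tolist(),np.mean(c,0));print(yaw(c[0]-c[1])-90,yaw(c[3]-c[2])-90,yaw(c[0]-c[3]),yaw(c[1]-c[2]))
print('knob nose',C(672,27,38).round(1),C(688,37,38).round(1))
print(-par[1].T@par[2])
E
```

```text
line [545.8  -0.6  94. ] [556.3 -12.7  94. ] -48.71244582216397 -51.40825967198246
disc [558.2 -16.1  60. ] ring [557.6 -15.   50. ]
flat 60 [ 534.2 -116.3   60. ] [ 529.6 -129.1   60. ] -19.91033735284168 13.568484732575754
flat 74 [ 536.5 -116.8   74. ] [ 532.1 -129.    74. ] -19.91033735284124 12.920940698465813
collar [ 532.9 -122.7   60. ] 29.107071962951537
corners [[611.0, 11.0, 50.0], [567.8, -174.3, 50.0], [476.8, -151.1, 50.0], [523.1, 32.0, 50.0]] [544.67909036 -70.61503382  50.        ]
-13.127650571174414 -14.190891105545248 -13.454162783031146 -14.285211862063017
knob nose [ 491.5 -347.8   38. ] [ 476.4 -353.2   38. ]
[ 583.07084062 -127.15451518  353.35269302]
```

>>> carry_out(steps=[1,2.6,-3.5,0,0,2,0,1,2.6,-3.5,0,0,0,0,0,0,-3.5,0,0,0,0,0,0,-3.5,0,0,0,0,0,0,0,0,0,0,255,0,0,0,0,0,0,255,0,0,0,0,0,0,255,0,0,0,0,0,0,255,0,0,0,0,0,0,255,0,0,0,0,0,0,255,0,0,0,0,0,0,255,0,0,0,0,0,0,255])

```text
clock: 3.05
tool_pos: [557.6, -15.8, 90.1]
orientation: [[0.645, -0.765, 0.002], [-0.765, -0.645, 0.0], [0.002, -0.002, -1.0]]
contact_force: [-2.4, 1.1, 5.9]
gripper_width: 12.6
grasp_force: 58.9
```

>>> carry_out(steps=[0,0,0,0,0,6,255,0,0,0,0,0,6,255,0,0,0,0,0,6,255,0,0,0,0,0,6,255,0,0,0,0,0,6,255,0,0,0,0,0,6,255,0,0,0,0,0,3,255,0,0,0,0,0,0,255,0,0,0,0,0,0,255,0,0,0,0,0,0,255])

```text
clock: 4.05
tool_pos: [557.3, -16.2, 90.1]
orientation: [[0.981, -0.192, 0.002], [-0.192, -0.981, 0.001], [0.002, -0.001, -1.0]]
contact_force: [-3.0, -0.4, 7.2]
gripper_width: 12.6
grasp_force: 68.0
```

```bash
python3 - <<'E'
from h import *
o=arm.get_obs();print(o['tool_pos'],o['moment'],np.degrees(np.arctan2(o['orientation'][1,0],o['orientation'][0,0])),o['contact_force'])
E
```

```text
[557.29520239 -16.19001774  90.13280123] [-0.22271786  0.93061337 -1.48654916] -11.068334608878919 [-2.99212177 -0.44336121  7.20041287]
```

Hard against the off stop (moment −1.5 N m). The gripped TCP puts the dial axis at about (557.5,−16), which matches the wrist camera. Now release and look at knob A.

>>> carry_out(steps=[0,0,0,0,0,-1,255,0,0,0,0,0,0,0,0,0,0,0,0,0,0,0,0,0,0,0,0,0,0,0,0,0,0,0,0,0,0,4.5,0,0,0,0,0,0,4.5,0,0,0,0,-1.6,-4,2,0,0,5,0,-1.6,-4,1,0,0,5,0,-1.6,-4,0,0,0,5,0,-1.6,-4,0,0,0,5,0,-1.6,-4,0,0,0,5,0])

```text
clock: 5.25
tool_pos: [476.1, -217.1, 208.5]
orientation: [[0.973, 0.231, 0.0], [0.231, -0.973, -0.0], [0.0, 0.0, -1.0]]
contact_force: [1.5, -0.4, -0.0]
gripper_width: 85.5
grasp_force: 0.0
```

>>> carry_out(steps=[-1.6,-4,0,0,0,5,0,-1.6,-4,0,0,0,0,0,-1.6,-4,0,0,0,0,0,0,-3,-1,0,0,0,0,0,0,0,0,0,0,0,0,0,0,0,0,0,0])

```text
clock: 5.85
tool_pos: [428.5, -366.0, 197.6]
orientation: [[0.951, 0.31, -0.001], [0.31, -0.951, 0.001], [-0.001, -0.001, -1.0]]
contact_force: [0.0, 0.6, 1.3]
gripper_width: 85.5
grasp_force: 0.0
```

```bash
python3 - <<'E'
from h import *
import json
p=arm.camera_params('wrist');w=arm.capture('wrist');cv2.imwrite('pics/w2.png',w)
json.dump({k:np.array(v).tolist() for k,v in p.items()},open('w2.json','w'))
u,v=map(int,proj('wrist',(471,-353,20)));print(u,v)
c=w[v-60:v+60,u-75:u+75];print(u-75,v-60,c.shape)
cv2.imwrite('pics/w2c.png',cv2.convertScaleAbs(cv2.resize(c,(750,600),interpolation=cv2.INTER_CUBIC),alpha=1.8))
E
```

```text
256 133
181 73 (120, 150, 3)
```

View pics/w2c.png

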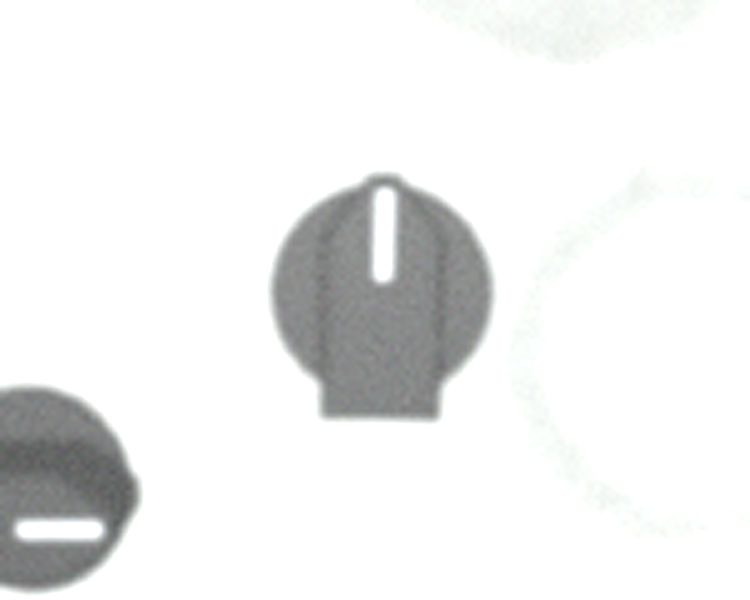

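The crop shows the knob pointing straight up: nose tip (383,175), tail edge y=417, bar sides x=322 and 440, skirt centre (382,290).

```bash
python3 - <<'E'
from h import *
import json
p=json.load(open('w2.json'));par=(p,cv2.Rodrigues(np.array(p['rvec']))[0],np.array(p['tvec']).ravel())
A=lambda u,v,z:atz('wrist',181+(u+.5)/5-.5,73+(v+.5)/5-.5,z,par)
yaw=lambda d:np.degrees(np.arctan2(d[1],d[0]))
n,t=A(383,175,38),A(381,417,38);print('nose',n.round(1),'tail',t.round(1),yaw(n-t),np.linalg.norm(n-t))
l,r=A(322,330,38),A(440,330,38);print('width',np.linalg.norm(l-r),'base from ends',(t+(n-t)*22/48).round(1),'line yaw',yaw(A(384.5,188,38)-A(382,283,38)))
print('skirt',A(382,292,5).round(1),np.linalg.norm(A(272,292,5)-A(493,292,5)))
E
```

```text
nose [ 495.7 -345.5   38. ] tail [ 450.8 -359.7   38. ] 17.613987396404816 47.102121717552755
width 22.750138303103522 base from ends [ 471.4 -353.2   38. ] line yaw 16.587309987212137
skirt [ 471.2 -353.4    5. ] 47.37713393484702
```

>>> carry_out(steps=[2.1,0.6,-3,0,0,-0.6,0,2.2,0.7,-3,0,0,0,0,0,0,-4,0,0,0,0,0,0,-4,0,0,0,0,0,0,-3.2,0,0,0,0,0,0,0,0,0,0,0,0,0,0,0,0,0,255,0,0,0,0,0,0,255,0,0,0,0,0,0,255,0,0,0,0,0,0,255,0,0,0,0,0,0,255,0,0,0,0,0,0,255])

```text
clock: 7.1
tool_pos: [472.8, -353.2, 27.9]
orientation: [[0.953, 0.302, 0.002], [0.302, -0.953, -0.001], [0.002, 0.002, -1.0]]
contact_force: [-0.4, 2.3, 5.9]
gripper_width: 23.0
grasp_force: 60.0
```

>>> carry_out(steps=[0,0,3.5,0,0,0,255,0,0,4,0,0,0,255,0,2,4,0,0,-5,255,-0.1,4,0,0,0,-5,255,-0.1,4,0,0,0,-5,255,-0.1,4,0,0,0,-5,255,-0.1,4,0,0,0,-5,255,-0.1,4,0,0,0,-5,255,-0.2,3.5,0,0,0,-5,255,0,0,-1.2,0,0,-2.6,255,0,0,0,0,0,0,255,0,0,0,0,0,0,255])

```text
clock: 8.3
tool_pos: [464.7, -98.0, 129.4]
orientation: [[0.94, -0.342, -0.001], [-0.342, -0.94, -0.0], [-0.0, 0.0, -1.0]]
contact_force: [0.8, -1.0, -0.3]
gripper_width: 23.0
grasp_force: 59.2
```

```bash
python3 - <<'E'
from h import *
import json
p=arm.camera_params('wrist');w=arm.capture('wrist');cv2.imwrite('pics/w3.png',w)
json.dump({k:np.array(v).tolist() for k,v in p.items()},open('w3.json','w'))
u,v=map(int,proj('wrist',(532,-122.5,67)));print(u,v)
c=w[v-25:v+35,u-30:u+30];print(u-30,v-25,c.shape)
o=np.zeros((600,800,3),np.uint8);o[:480,:480]=cv2.resize(c,(480,480),interpolation=cv2.INTER_CUBIC)
o[300:540,480:800]=cv2.resize(w,(320,240));cv2.imwrite('pics/w3c.png',o)
E
```

```text
255 108
225 83 (60, 60, 3)
```

View pics/w3c.png

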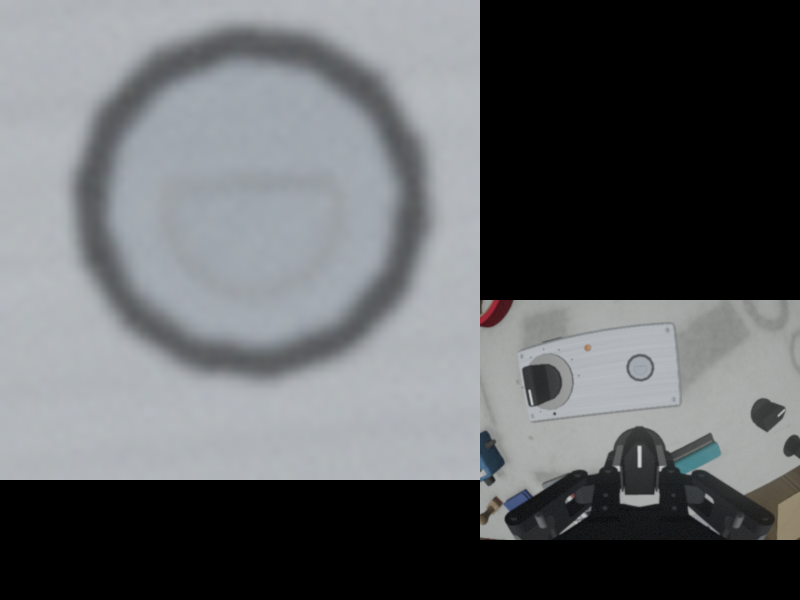

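The crop shows the D clearly: flat edge y≈183 from x=165 to 338, round bottom at y≈298, and sides at x=163 and 343. So the axis is at (253,208), and the flat faces straight along tool x. I'll locate the held knob by its white line, using the same method in both pictures.

```bash
python3 - <<'E'
from h import *
import json
def L(n): 
    p=json.load(open(n+'.json'));return p,cv2.Rodrigues(np.array(p['rvec']))[0],np.array(p['tvec']).ravel()
def line(n,u,v,z,h=16):
    w=cv2.cvtColor(cv2.imread(f'pics/{n}.png'),cv2.COLOR_BGR2GRAY);c=w[v-h:v+h,u-9:u+9]
    _,m=cv2.threshold(c,0,255,cv2.THRESH_OTSU);k,lb,st,ce=cv2.connectedComponentsWithStats(m)
    i=min(range(1,k),key=lambda i:np.hypot(*(ce[i]-[9,h])));print(n,st[i],'thr')
    q=np.argwhere(lb==i)[:,::-1]+[u-9,v-h];mm=q.mean(0);e=np.linalg.svd(q-mm,full_matrices=False)[2][0]
    if e[1]>0:e=-e
    par=L(n);a=atz('wrist',*mm,z,par);b=atz('wrist',*(mm+e*8),z,par);d=b-a
    return a,np.degrees(np.arctan2(d[1],d[0]))
a,ya=line('w2',181+77,73+47,38,12);print(a,ya, 'rel base',(a-[471.3,-353.3,38]))
par=L('w3');print('pred',proj('wrist',(464.7+13*.94,-98-13*.34,139.5),par))
u,v=256,250
for z in(139.5,):
    b,yb=line('w3',u,v,z,20);print(b,yb)
s=atz('wrist',225+253.5/8-.5,83+208.5/8-.5,73.5,par);f0=atz('wrist',225+165/8,83+182/8,73.5,par);f1=atz('wrist',225+338/8,83+184/8,73.5,par);d=f1-f0
print('shaft',s,'collar',atz('wrist',225+253.5/8-.5,83+203/8-.5,60,par),'flat yaw',np.degrees(np.arctan2(d[1],d[0]))+90,np.linalg.norm(d))
E
```

```text
w2 [ 7  3  4 18 71] thr
[ 485.0403732  -349.22501694   38.        ] 17.667645694807153 rel base [13.7403732   4.07498306  0.        ]
pred (np.float64(256.1702060134808), np.float64(248.18087600968468))
w3 [  5   3   7  35 241] thr
[ 476.30437093 -101.6354566   139.5       ] -20.030085386969496
shaft [ 531.51893557 -122.58300035   73.5       ] collar [ 531.65364796 -122.69587512   60.        ] flat yaw -20.65659428373661 13.072808134026294
```

>>> carry_out(steps=[3.4,-1.26,0,0,0,0,255,3.47,-1.26,0,0,0,0,255,0,0,-1.2,0,0,0,255,0,0,-1.1,0,0,0,255,0,0,0,0,0,0,255,0,0,0,0,0,0,255])

```text
clock: 8.95
tool_pos: [532.8, -123.1, 106.3]
orientation: [[0.939, -0.343, -0.001], [-0.343, -0.939, -0.0], [-0.001, 0.0, -1.0]]
contact_force: [0.2, -0.7, 0.0]
gripper_width: 23.0
grasp_force: 59.2
```

Descend in small rows, with 0.4 mm added in x.

>>> carry_out(steps=[0.04,0,-0.3,0,0,0,255,0,0,-0.3,0,0,0,255,0,0,-0.3,0,0,0,255,0,0,-0.3,0,0,0,255,0,0,0,0,0,0,255])

```text
clock: 9.45
tool_pos: [533.6, -123.0, 93.8]
orientation: [[0.939, -0.343, -0.001], [-0.343, -0.939, -0.0], [-0.001, 0.0, -1.0]]
contact_force: [-0.0, -1.3, -0.7]
gripper_width: 22.9
grasp_force: 59.3
```

The knob is 8 mm down the shaft with no force. Continue to seat it and press.

>>> carry_out(steps=[0,0,-0.3,0,0,0,255,0,0,-0.3,0,0,0,255,0,0,0,0,0,0,255,0,0,0,0,0,0,255])

```text
clock: 9.85
tool_pos: [533.9, -123.1, 88.1]
orientation: [[0.939, -0.343, -0.0], [-0.343, -0.939, -0.0], [-0.0, 0.0, -1.0]]
contact_force: [-0.9, -2.6, -1.6]
gripper_width: 23.0
grasp_force: 59.3
```

>>> carry_out(steps=[0,0,-0.25,0,0,0,255,0,0,-0.2,0,0,0,255,0,0,0,0,0,0,255,0,0,0,0,0,0,255])

```text
clock: 10.25
tool_pos: [534.0, -123.1, 84.3]
orientation: [[0.939, -0.343, 0.0], [-0.343, -0.939, -0.0], [0.0, 0.0, -1.0]]
contact_force: [-2.1, -2.2, 4.7]
gripper_width: 23.1
grasp_force: 59.9
```

>>> carry_out(steps=[0,0,-0.2,0,0,0,255,0,0,-0.2,0,0,0,255,0,0,0,0,0,0,255,0,0,0,0,0,0,255])

```text
clock: 10.65
tool_pos: [534.0, -123.1, 80.6]
orientation: [[0.939, -0.343, 0.0], [-0.343, -0.939, -0.0], [0.001, 0.0, -1.0]]
contact_force: [-3.2, -1.0, 8.3]
gripper_width: 23.0
grasp_force: 60.3
```

```bash
python3 - <<'E'
from h import *
o=arm.get_obs();print(o['tool_pos'],o['contact_force'],o['moment'])
w=arm.capture('wrist');s=arm.capture('side')
o=np.zeros((600,800,3),np.uint8);o[:300,:400]=cv2.resize(w,(400,300))
o[:,400:]=cv2.resize(s[185:275,205:265],(400,600),interpolation=cv2.INTER_CUBIC)
cv2.imwrite('pics/f.png',o)
E
```

```text
[ 534.00530906 -123.09538054   80.64048042] [-3.22540425 -1.01945926  8.29715764] [-0.41950885  1.37652606  0.01531217]
```

View pics/f.png

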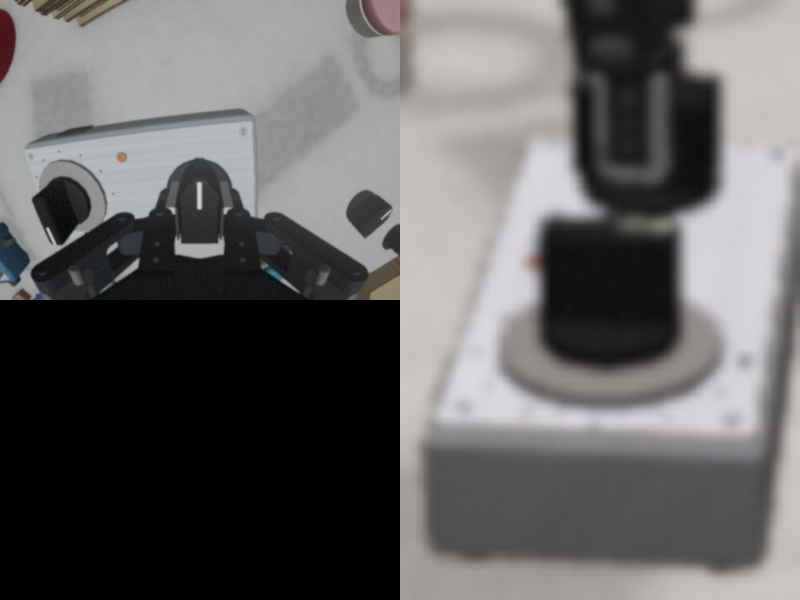

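The fit looks level, with the nose straight along tool x and the fingers on the knob. I'll check the dial angle numerically in w3 and press 0.6 mm more for margin.

```bash
python3 - <<'E'
from h import *
import json
p=json.load(open('w3.json'));par=(p,cv2.Rodrigues(np.array(p['rvec']))[0],np.array(p['tvec']).ravel())
w=cv2.imread('pics/w3.png',0)
c=w[120:172,64:106];m=(c>150).astype(np.uint8)
k,lb,st,ce=cv2.connectedComponentsWithStats(m)
for i in range(1,k):
    if 8<st[i][4]<150:
        q=np.argwhere(lb==i)[:,::-1]+[64,120];mm=q.mean(0);e=np.linalg.svd(q-mm,full_matrices=False)[2][0]
        a,b=atz('wrist',*(mm-e*5),94,par),atz('wrist',*(mm+e*5),94,par);d=b-a
        print(st[i],((a+b)/2).round(1),np.degrees(np.arctan2(d[1],d[0])))
E
```

```text
[14 24  7 24 78] [547.5 -12.4  94. ] 166.43430929895854
```

>>> carry_out(steps=[0,0,-0.06,0,0,0,255,0,0,0,0,0,0,255,0,0,0,0,0,0,255])

```text
clock: 11.05
tool_pos: [534.0, -123.1, 80.1]
orientation: [[0.939, -0.343, 0.0], [-0.343, -0.939, -0.0], [0.001, 0.0, -1.0]]
contact_force: [-3.9, -1.1, 9.0]
gripper_width: 23.2
grasp_force: 60.3
```

The dial's bar yaw is −13.6° and the unit's is −13.7°, so it is off. The press force is 9 N, near the end of travel. Handing in.

```bash
python3 -c "
from rig import arm
print(arm.sign_off())"
```

```text
the job is handed in; nothing more can be done
None
```

I handed the job in at about 11 s with the dial at its off stop and the farthest knob fully on the D-shaft, nose the way the flat faces; it is held pressed down at about 9 N (about 6.5–7 of 8 mm by my estimate), the moves stayed clear of the jar and stapler, and no verdict came back.

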